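# Hold a try square in the corner of a gel-casting platform

### The job

Before gels are cast, the upright aluminium end stop of the blue gel-casting platform has to be checked for squareness. Pick up the steel try square by the upper part of its blade and press it into the corner between platform and end stop, near the middle of the stop and straight on to it, until its dark foot sits flat on the platform and its back edge lies flat against the stop. Then keep hold of it there, pressing lightly both down and against the stop (about 10 newtons each way, never jamming it), and finish while still holding it; leave the bottle, dish, timer and comb alone.

Things in the scene. Friction and masses are not known exactly. Their poses are not given: they have to be found in the camera images.
- try_square: Loose L-shaped try square, 0.2 kg, starts upright on its foot. Dark foot 85 (x) x 28 (y) x 18 high; bright blade 26 (x) x 10 thick (y), rising from the heel end to 130 above the underside. Origin: the heel (bottom outer corner of the L, mid thickness). The foot runs from it to -x; the flat back face (x = 0, foot end and blade edge) faces +x and goes against the stop; z up the blade.
- grip (a point): Point in the middle of the try square's blade where to grip it across its 10 mm thickness (fingers closing along the square's y): 13 mm in from the back face, 112 mm above the foot's underside, 18 mm below the blade's top. Axes as the try square.
- platform: Gel-casting platform, fixed to the worktop, with four levelling feet. Origin: centre of its footprint on the worktop; x points from the open end to the end stop, z up. With bed and stop it is 130 (x) x 90 (y) mm.
- bed: Blue flat plate of the platform, 130 (x) x 90 (y) mm, 12 thick, its top 30 mm above the worktop; fixed. Origin and axes as the platform's.
- stop: Upright aluminium end stop on the platform, a block 26 (x) x 44 (y) x 90 high above the bed (top 120 mm above the worktop); fixed. Its front face, at x = +30 mm from the platform's origin, looks to -x over the bed, leaving 95 mm of free bed in front of it. Origin and axes as the platform's.
- corner (a point): The inner corner: foot of the end stop's front face, in the middle of its width, at the bed's top. When the square is seated its heel is here. Axes as the platform's: x into the stop, z up.
- bottle: White 100 ml bottle with blue cap, 56 mm across, 104 high; bystander. Origin: centre of the underside.
- petri_dish: Clear petri dish, 61 mm across, 15 high; bystander. Origin: centre of the underside.
- timer: White count-down timer, 62 x 66 x 19 mm; bystander. Origin: centre of the underside.
- comb_white: White gel comb, 24 x 165 x 11 mm, lying at the front of the worktop; bystander. Origin: centre of the underside.
There are look-alikes about, which are no part of the job. There is more than one size of the try_square; the one meant has the size given above.

How it is judged:
On the way:
1. the try square is lifted clear of the worktop in the fingers (height (world z) of try_square above 0.02 m and contact force between try_square and the fingers above 2 N and contact force between try_square and bed below 0.1 N and contact force between try_square and stop below 0.1 N), for 0.2 s.
At the end, for the whole second after the job is handed in: The try square is gripped by the fingers and at rest in the corner: heel within 2.5 mm of the corner along x and z and within 12 mm of the stop's middle, upright to 0.025 rad and facing the stop to 0.07 rad, pressing on the bed with 3.5 to 40 N and on the end stop with 2 to 40 N (contact force between try_square and the fingers above 2 N and contact force between try_square and bed between 3.5 and 40 N and contact force between try_square and stop between 2 and 40 N and x of try_square in the frame of corner between -0.0025 and 0.0025 m and z of try_square in the frame of corner between -0.0025 and 0.0025 m and y of try_square in the frame of corner between -0.012 and 0.012 m and angle between the z axis of try_square and the z axis of corner, either way round below 0.025 rad and angle between try_square's own z axis and vertical below 0.5 rad and angle between the x axis of try_square and the x axis of corner, either way round below 0.07 rad and linear speed of try_square below 0.01 m/s); the arm keeps its last pose, push and grip.
It fails at once if the timer is disturbed (moved more than 20 mm) (distance of timer from where it was at the start of the episode above 0.02 m).
It fails at once if the petri dish is disturbed (moved more than 20 mm) (distance of petri_dish from where it was at the start of the episode above 0.02 m).
It fails at once if the bottle is disturbed (moved more than 20 mm) (distance of bottle from where it was at the start of the episode above 0.02 m).
It fails at once if the white comb is disturbed (moved more than 20 mm) (distance of comb_white from where it was at the start of the episode above 0.02 m).
It fails at once if the square is jammed into the corner (over 90 N on the bed or the stop) (contact force between try_square and bed above 90 N or contact force between try_square and stop above 90 N).
It also fails if it takes over 38 s, if anything falls off the work surface, if the arm or the gripper's body presses on something with over 40 N, if the wrist force passes 120 N, or if a joint passes its speed limit or range.

### The arm

A 7-joint arm with a two-finger parallel gripper is mounted at the origin on a cart in front of the work surface, level with it; the furniture and walls round the work are solid. World frame = base frame: x ahead of the robot, y to its left, z up, the work surface at z = 0. Lengths are in m, angles in rad, forces in N, time in s.
With the tool pointing down it reaches from about 0.4 to 0.75 m from the base axis. Payload 19.5 kg.
Tool frame: the origin (TCP) lies at the very end of the fingers, on their centre line; the grasp point (between the pads) lies grasp_offset behind it (grasp_offset is the distance from the TCP to the grasp point, in m); z points along the fingers, y is the line along which they close (so a half turn about z gives the same grasp; the last joint's range is limited). The gripper opens to 85 mm and grips with 20 to 120 N. Pads are 22 mm wide; open, the fingers measure 114 mm over their backs; the gripper's body (76 mm by 85 mm) begins 54 mm behind the grasp point. The pads swing forward as they close: fully open they stand 13 mm farther back than shut.
Start: joints at [-1.21, 0.707, -0.028, 1.485, 0.022, 0.951, -0.075], TCP at [0.225, 0.529, 0.202] pointing down, gripper open.
Joint ranges: [-2.71, 2.71], [-0.32, 2.16], [-1.57, 1.52], [0, 2.45], [-1.46, 4.6], [0, 2.02], [-2.83, 2.83]. Speed limits (rad/s): [1.89, 1.89, 2.57, 2.57, 3.01, 3.01, 3.01].

### API

Orientations are given as a rotation vector (axis times angle).
In Python, from plant import get_state, grab_frame, job_done, grasp_offset gives the robot as it stands. The module is installed in compiled form; this text tells all that it offers.
- The arm moves only by the tool servo_tool, never from a script. Its argument "steps" is a list of rows, each a list of 7 numbers: the opening, from -1 (shut) to 1 (fully open), then the shift along the tool's x, y, z in mm, then the turn, a rotation vector about the tool's x, y, z in rad. In form: [[grip, dx, dy, dz, ax, ay, az], ...]. A call has 1 to 10 rows; each row is the pose to reach, as a shift and turn from the pose commanded when the call began, along the tool's axes at that moment; what a row does not reach only later rows make up. A row lasts 1/8 s, in which the tool goes at most 62.5 mm and 10.7 degrees, less where a joint would pass 70% of its speed; a pose out of reach is approached as far as the arm can. A call with a gripper value outside its range is refused whole. The fingers move at their own pace and stop on an object; "newtons" is the grip in N (left out, the last holds). Time passes only in rows, so rows that repeat a pose let the fingers close. It gives the time, the measured TCP pose, the force, the opening and the grip force at its end, in the units of the state.
- get_state(): the state, without advancing time (a new reading comes with each control period).
- grab_frame(name): name is "scene" or "top"; returns a dict with "color" (384x512x3 uint8, red, green, blue), "fx", "fy", "cx", "cy" (pixels), "k1" (the pictures are not rectified: a ray, as slopes to the right and down, at radius r is drawn at 1 + k1 r^2 times it, then the intrinsics apply), "cam_to_world" (4x4, takes a point from camera to world coordinates). Camera axes: x right, y down, z forward; pixel columns grow to the right and rows downward; lengths in m; the calibration is good to about 2 mm. A picture is of the moment at which its call begins. There is no depth.
- job_done(): hands the job in; it is judged then, once.
The state is a dict: "time": time; "joints": joint angles; "dq": joint speeds; "effort": joint torques, N m; "tcp_pos": TCP position; "ee_rot": TCP orientation; "ft_force": force on the tool from outside, world axes, zero at the start; "wrist_torque": the same for the moment, N m; "grip_width": opening from 0.0 (shut) to 1.0 (fully open); "gripper_force": force on a finger pad.
Only numpy, scipy, OpenCV 4.12 (cv2) and the standard library are available. Lean on these libraries where they do the work, as an engineer would, in place of code of your own. Each camera call takes 0.05 s, during which the arm holds its last target. There are 200 camera calls.

## Working session

There is one attempt and no reset: what is moved stays moved. The work goes in short steps, Python scripts to look and compute and a tool call to move; the robot and the scene stay as the last step left them, time stands still between calls to the robot, and variables do not carry over. Pictures are saved under pics/ and viewed, at most 10 in all, crops included, and the job is handed in when it is done.

Besides the shell and the picture viewer there is one more tool, called after "Request:" as name(argument=value, ...) on one line, values as JSON. servo_tool: Moves the arm, as the interface text tells. Its arguments: {"type":"object","properties":{"steps":{"type":"array"},"newtons":{"type":"number"}},"required":["steps"]}

```bash
mkdir -p pics; python3 - <<'E'
from plant import *
import cv2, numpy as np
print(get_state(), grasp_offset)
for n in("scene","top"):
    f=grab_frame(n); cv2.imwrite(f"pics/{n}0.png",f["color"][:,:,::-1])
    print(n,{k:np.round(v,4).tolist() for k,v in f.items() if k!="color"})
E
```

```text
{'time': 0.0, 'joints': array([-1.2096982 ,  0.70703812, -0.02763708,  1.48498704,  0.02199173,
        0.95087653, -0.07549608]), 'dq': array([ 3.28229087e-04, -7.72811876e-04, -5.05521352e-04,  2.09762159e-04,
       -4.26230754e-04, -1.63307171e-03,  2.26309535e-05]), 'effort': array([-6.18214199e-05, -8.83213449e+01,  1.23457152e+00, -2.36151123e+01,
        1.69107481e-02,  6.85533989e-03, -1.09845564e-05]), 'tcp_pos': array([0.22527733, 0.52873083, 0.20186736]), 'ee_rot': array([-6.28384967e-01, -3.07791099e+00,  1.55343536e-03]), 'ft_force': array([ 1.19845933, -0.13396214, -0.66623984]), 'wrist_torque': array([ 0.04361211, -0.02683562, -0.06862417]), 'gripper_force': 0.0, 'grip_width': 1.0026723941768427} 0.0187
scene {'fx': 446.1781, 'fy': 446.1781, 'cx': 252.7257, 'cy': 185.4654, 'k1': 0.0397, 'cam_to_world': [[-0.7519, -0.5576, 0.3518, 0.15], [-0.6592, 0.6308, -0.4093, 0.2685], [0.0063, -0.5397, -0.8419, 1.0067], [0.0, 0.0, 0.0, 1.0]]}
top {'fx': 392.1799, 'fy': 392.1799, 'cx': 258.1327, 'cy': 191.1681, 'k1': -0.0769, 'cam_to_world': [[0.0062, -0.9995, 0.0318, 0.4932], [-1.0, -0.006, 0.0051, -0.1809], [-0.0049, -0.0319, -0.9995, 0.9372], [0.0, 0.0, 0.0, 1.0]]}
```

View pics/scene0.png

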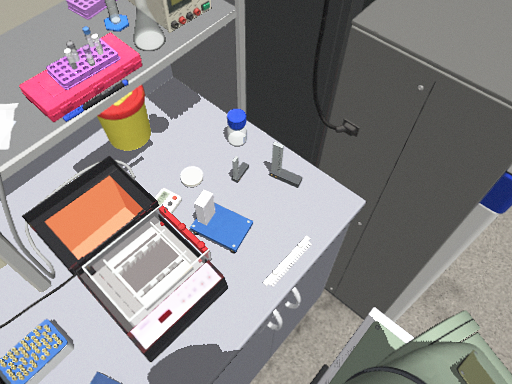

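View pics/top0.png

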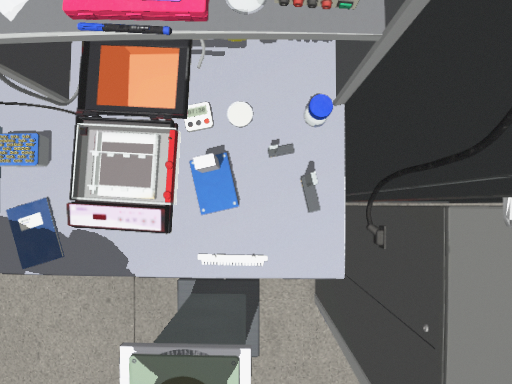

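The scene picture shows the platform at about (222,225), the large square at about (285,165) and a small look-alike at (238,172). In the top view they are at (214,182), (311,188) and (281,150). I'll enlarge both.

```bash
python3 - <<'E'
import cv2, numpy as np
t=cv2.imread("pics/top0.png"); s=cv2.imread("pics/scene0.png")
cv2.imwrite("pics/c1.png",cv2.resize(t[130:230,180:330],None,fx=5.33,fy=5.33,interpolation=cv2.INTER_CUBIC)[:600,:800])
cv2.imwrite("pics/c2.png",cv2.resize(s[135:255,180:310],None,fx=5,fy=5,interpolation=cv2.INTER_CUBIC))
E
```

```text
(no output)
```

View pics/c1.png

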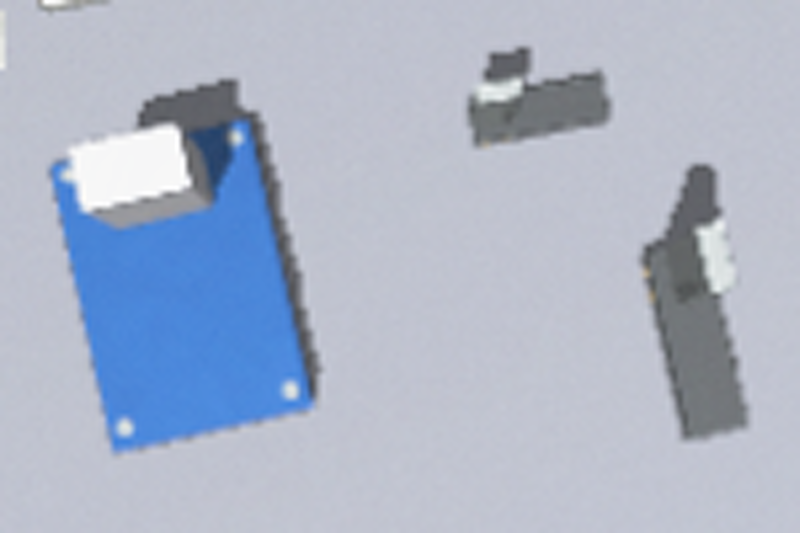

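View pics/c2.png

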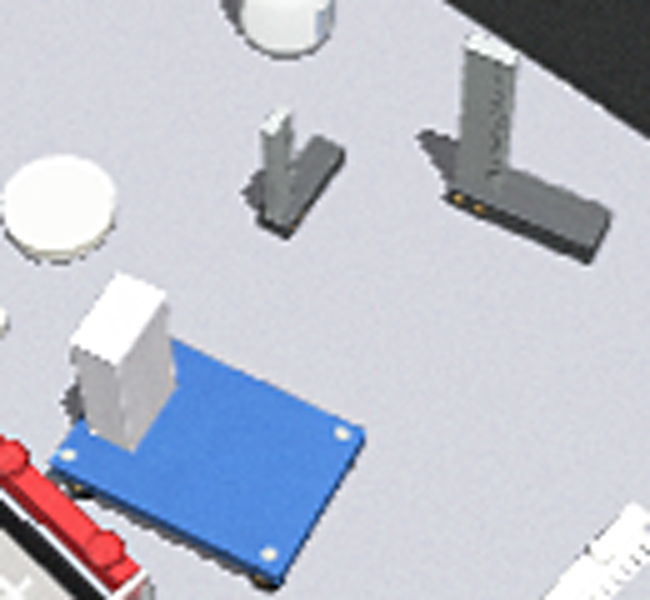

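```bash
cat > fit.py <<'E'
import numpy as np
from plant import grab_frame
from scipy.optimize import least_squares
def proj(f,P):
    T=np.linalg.inv(f["cam_to_world"]); c=P@T[:3,:3].T+T[:3,3]; s=c[:,:2]/c[:,2:]
    s=s*(1+f["k1"]*(s**2).sum(1,keepdims=True))
    return s*[f["fx"],f["fy"]]+[f["cx"],f["cy"]]
def world(p,M,z0=0):
    c,s=np.cos(p[2]),np.sin(p[2]); M=np.array(M)/1000.
    return np.c_[p[0]+c*M[:,0]-s*M[:,1],p[1]+s*M[:,0]+c*M[:,1],M[:,2]+(p[3] if len(p)>3 else 0)]
def crop(a,o,s): return (np.array(a)+.5)/s-.5+o
E
python3 - <<'E'
from fit import *
F={n:grab_frame(n) for n in("top","scene")}
sqT=[((645,250),(0,14,9)),((685,438),(-85,14,18)),((748,428),(-85,-14,18)),((695,224),(0,5,130)),((722,214),(0,-5,130)),((737,286),(-26,-5,130)),((712,294),(-26,5,130))]
sqS=[((465,45),(0,5,130)),((482,32),(0,-5,130)),((518,48),(-26,-5,130)),((508,65),(-26,5,130)),((445,198),(0,14,0)),((588,263),(-85,14,0)),((610,213),(-85,-14,18)),((590,242),(-85,14,18))]
plT=[((50,165),(65,45,30)),((248,120),(65,-45,30)),((316,405),(-65,-45,30)),((113,453),(-65,45,30)),((68,143),(56,22,120)),((180,123),(56,-22,120)),((193,190),(30,-22,120)),((83,208),(30,22,120)),((120,228),(30,22,30)),((213,205),(30,-22,30))]
plS=[((365,435),(-65,-45,30)),((278,575),(-65,45,30)),((50,470),(65,45,30)),((115,272),(56,-22,120)),((165,293),(30,-22,120)),((120,362),(30,22,120)),((72,343),(56,22,120)),((133,452),(30,22,30)),((175,385),(30,-22,30))]
for nm,T,S in(("sq",sqT,sqS),("pl",plT,plS)):
  for use in("top","scene","both"):
    def r(p):
        o=[]
        if use!="scene": o.append(proj(F["top"],world(p,[m for _,m in T]))-crop([a for a,_ in T],(180,130),5.33))
        if use!="top": o.append(proj(F["scene"],world(p,[m for _,m in S]))-crop([a for a,_ in S],(180,135),5))
        return np.concatenate(o).ravel()
    q=least_squares(r,[.48,-.2,0],loss="soft_l1",f_scale=.7); print(nm,use,q.x.round(4),"rms",np.sqrt((r(q.x)**2).mean()).round(2),np.abs(r(q.x)).max().round(2))
    if nm=="pl": print("  corner",world(q.x,[(30,0,30)]).round(4))
    else: print("  grip",world(q.x,[(-13,0,112)]).round(4))
E
```

```text
sq top [ 0.5607 -0.2894  0.212 ] rms 0.4 1.04
  grip [[ 0.548  -0.2922  0.112 ]]
sq scene [ 0.5633 -0.2885  0.2266] rms 0.71 1.91
  grip [[ 0.5506 -0.2914  0.112 ]]
sq both [ 0.5617 -0.2892  0.2131] rms 0.68 1.51
  grip [[ 0.549  -0.2919  0.112 ]]
pl top [ 0.5405 -0.073   0.2297] rms 0.4 0.82
  corner [[ 0.5697 -0.0662  0.03  ]]
pl scene [ 0.5423 -0.0706  0.242 ] rms 0.62 1.31
  corner [[ 0.5714 -0.0634  0.03  ]]
pl both [ 0.5412 -0.0721  0.2306] rms 0.71 1.65
  corner [[ 0.5704 -0.0652  0.03  ]]
```

```bash
cat > mv.py <<'E'
import numpy as np
from plant import get_state
from scipy.spatial.transform import Rotation as R
def tgt(yaw): # tool x along yaw, z down
    c,s=np.cos(yaw),np.sin(yaw)
    return R.from_matrix(np.array([[c,s,0],[s,-c,0],[0,0,-1]]))
def row(pos,yaw,st=None):
    st=st or get_state(); R0=R.from_rotvec(st["ee_rot"])
    d=R0.inv().apply(np.array(pos)-st["tcp_pos"])*1000
    return d.round(1),(R0.inv()*tgt(yaw)).as_rotvec().round(4)
E
python3 - <<'E'
from mv import *
s=get_state(); R0=R.from_rotvec(s["ee_rot"]); print(R0.as_matrix().round(3))
print(row([.45,.2,.27],1.4)); print(row([.549,-.292,.2],.213))
E
```

```text
[[-0.92   0.392 -0.   ]
 [ 0.392  0.92  -0.001]
 [-0.    -0.001 -1.   ]]
(array([-335.6, -214.5,  -67.8]), array([-5.0000e-04,  4.0000e-04,  1.3388e+00]))
(array([-619.5, -628.3,    2.4]), array([-2.0000e-04,  7.0000e-04,  2.5258e+00]))
```

Request:
servo_tool(steps=[[0,-335,-215,-68,0,0,1.34],[0,-335,-215,-68,0,0,1.34],[0,-335,-215,-68,0,0,1.34],[0,-335,-215,-68,0,0,1.34],[0,-335,-215,-68,0,0,1.34],[0,-335,-215,-68,0,0,1.34],[0,-335,-215,-68,0,0,1.34],[0,-335,-215,-68,0,0,1.34]], newtons=60)

```text
time: 1.2
tcp_pos: [0.4502, 0.1982, 0.2705]
ee_rot: [2.409, 2.015, 0.0]
ft_force: [0.6, 0.4, -0.0]
grip_width: 0.499
gripper_force: 0.0
```

```bash
python3 - <<'E'
from mv import *
s=get_state(); print(s["time"],s["tcp_pos"],s["joints"],s["grip_width"]); print(row([.549,-.292,.2],.213))
E
```

```text
1.2 [0.45018448 0.1982228  0.27048867] [-0.68269407  0.52265318  0.35136718  1.66740141 -0.20637056  0.98788829
 -0.43814733] 0.4990786162000936
(array([-465. ,  183.9,   70.8]), array([ 9.0000e-04, -0.0000e+00,  1.1801e+00]))
```

Request:
servo_tool(steps=[[0,-465,184,55,0,0,1.18],[0,-465,184,55,0,0,1.18],[0,-465,184,55,0,0,1.18],[0,-465,184,55,0,0,1.18],[0,-465,184,55,0,0,1.18],[0,-465,184,55,0,0,1.18],[0,-465,184,70,0,0,1.18],[0,-465,184,70,0,0,1.18],[0,-465,184,70,0,0,1.18],[0,-465,184,70,0,0,1.18]])

```text
time: 2.45
tcp_pos: [0.5512, -0.2888, 0.1999]
ee_rot: [-3.122, -0.345, 0.001]
ft_force: [1.0, 0.6, -0.1]
grip_width: 0.498
gripper_force: 0.0
```

```bash
python3 - <<'E'
from mv import *
s=get_state(); print(s["time"],s["tcp_pos"],s["joints"],s["dq"].round(3)); print(row([.549,-.292,.0935],.213))
E
```

```text
2.45 [ 0.55118057 -0.28877023  0.1998506 ] [ 0.18814372  0.85217638  0.57592662  1.30661378 -0.47359225  1.11903333
 -0.53784922] [-0.031 -0.022 -0.001  0.013 -0.    -0.001 -0.004]
(array([ -2.8,   2.8, 106.3]), array([-0.001 ,  0.0004,  0.0073]))
```

Request:
servo_tool(steps=[[0,0,0,35,0,0,0.003],[0,0,0,65,0,0,0.003],[0,0,0,85,0,0,0.003],[0,0,0,100,0,0,0.003],[0,0,0,106,0,0,0.003],[0,0,0,106,0,0,0.003],[0,0,0,106,0,0,0.003]])

```text
time: 3.32
tcp_pos: [0.5513, -0.2899, 0.095]
ee_rot: [3.123, 0.338, 0.001]
ft_force: [0.7, 0.3, 0.1]
grip_width: 0.499
gripper_force: 0.0
```

```bash
python3 - <<'E'
from mv import *
from plant import grab_frame
import cv2
s=get_state(); print(s["time"],s["tcp_pos"],s["dq"].round(3)); print(row([.549,-.292,.0935],.213))
o=[]
for n,(x,y) in(("scene",(230,95)),("top",(260,130))):
    c=grab_frame(n)["color"][y:y+110,x:x+80,::-1]; o.append(cv2.resize(c,None,fx=5,fy=5,interpolation=cv2.INTER_CUBIC))
cv2.imwrite("pics/g1.png",np.hstack(o))
E
```

```text
3.325 [ 0.5512501  -0.28986174  0.09500648] [ 0.001 -0.    -0.002  0.     0.001 -0.001  0.001]
(array([-2.7,  1.6,  1.5]), array([ 0.0006, -0.0007,  0.0029]))
```

View pics/g1.png

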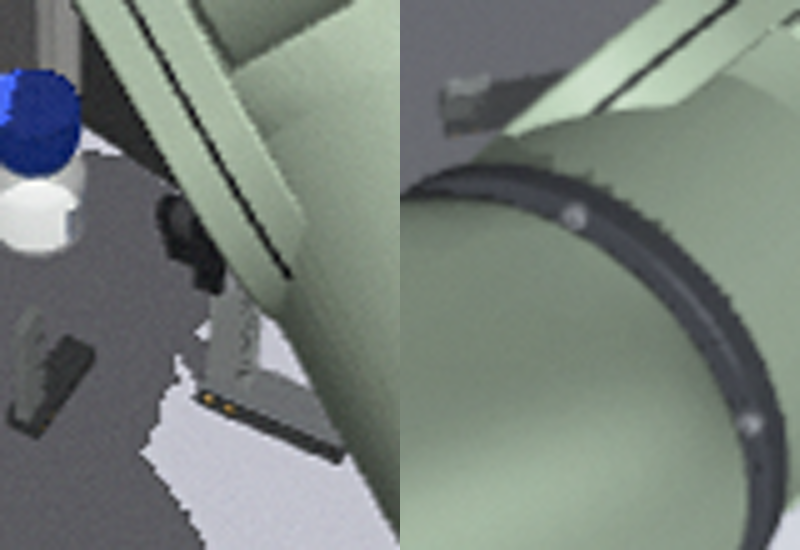

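The arm covers most of the view. A fingertip is visible beside the blade's upper part at about (200,250), and the foot is undisturbed at (270,425). I'll correct the small offset and close.

Request:
servo_tool(steps=[[0,-2.5,1.5,1.5,0,0,0.003],[0,-2.5,1.5,1.5,0,0,0.003],[-1,-2.5,1.5,1.5,0,0,0.003],[-1,-2.5,1.5,1.5,0,0,0.003],[-1,-2.5,1.5,1.5,0,0,0.003],[-1,-2.5,1.5,1.5,0,0,0.003],[-1,-2.5,1.5,1.5,0,0,0.003],[-1,-2.5,1.5,1.5,0,0,0.003]], newtons=80)

```text
time: 4.42
tcp_pos: [0.5491, -0.2919, 0.0931]
ee_rot: [3.123, 0.334, 0.001]
ft_force: [0.4, -0.1, 5.2]
grip_width: 0.082
gripper_force: 79.3
```

```bash
python3 - <<'E'
from mv import *
s=get_state(); print(s["time"],s["tcp_pos"],s["dq"].round(3),s["ft_force"],s["wrist_torque"],s["grip_width"],s["gripper_force"]); print(row([.549,-.292,.0935],.213))
E
```

```text
4.425 [ 0.54908572 -0.29190716  0.09310536] [ 0.002  0.002 -0.001  0.    -0.    -0.    -0.   ] [ 0.37442069 -0.05267515  5.24812658] [ 0.06224714 -0.11944478 -0.00243016] 0.0821784474778554 79.2555820941925
(array([-0.1,  0.1, -0.4]), array([ 0.0005, -0.0005, -0.0001]))
```

Request:
servo_tool(steps=[[-1,0,0,-15,0,0,0],[-1,0,0,-40,0,0,0],[-1,0,0,-70,0,0,0],[-1,0,0,-95,0,0,0],[-1,0,0,-110,0,0,0],[-1,0,0,-110,0,0,0],[-1,0,0,-110,0,0,0]])

```text
time: 5.3
tcp_pos: [0.5486, -0.2915, 0.2019]
ee_rot: [-3.123, -0.334, 0.002]
ft_force: [-0.6, 0.8, -2.0]
grip_width: 0.084
gripper_force: 78.5
```

```bash
python3 - <<'E'
from mv import *
from fit import world
s=get_state(); print(s["time"],s["tcp_pos"],s["dq"].round(3),s["ft_force"],s["wrist_torque"],s["gripper_force"])
c=[.5704,-.0652,0]
for dx,z in((-30,110),(-30,50)):
    p=world([*c[:2],.2306,0],[(dx-13,0,z+93.5)])[0]; print(p,row(p,.2306))
E
```

```text
5.3 [ 0.54859801 -0.2914995   0.20194702] [ 0.001  0.004 -0.     0.     0.002  0.002 -0.   ] [-0.60511592  0.80939595 -2.04918604] [ 0.03223886 -0.10680673 -0.00499567] 78.458411693573
[ 0.52853823 -0.07502815  0.2035    ] (array([  26.1, -215.8,   -1.4]), array([-0.0009,  0.001 , -0.0178]))
[ 0.52853823 -0.07502815  0.1435    ] (array([  26.2, -215.8,   58.6]), array([-0.0009,  0.001 , -0.0178]))
```

Request:
servo_tool(steps=[[-1,4,-20,0,0,0,-0.003],[-1,8,-60,0,0,0,-0.006],[-1,13,-105,0,0,0,-0.01],[-1,18,-150,0,0,0,-0.014],[-1,23,-190,5,0,0,-0.018],[-1,26,-210,20,0,0,-0.018],[-1,26,-216,40,0,0,-0.018],[-1,26,-216,50,0,0,-0.018],[-1,26,-216,50,0,0,-0.018],[-1,26,-216,50,0,0,-0.018]])

```text
time: 6.55
tcp_pos: [0.5288, -0.0758, 0.1533]
ee_rot: [3.12, 0.361, 0.001]
ft_force: [0.4, 0.8, -2.1]
grip_width: 0.081
gripper_force: 78.4
```

```bash
python3 - <<'E'
from mv import *
from plant import grab_frame
from fit import world
import cv2
s=get_state(); print(s["time"],s["tcp_pos"],s["dq"].round(3),s["ft_force"],s["wrist_torque"],s["gripper_force"])
p=world([.5704,-.0652,.2306,0],[(-43,0,50+93.5)])[0]; print(p,row(p,.2306))
o=[]
for n,(x,y) in(("scene",(170,145)),("top",(180,120))):
    c=grab_frame(n)["color"][y:y+110,x:x+80,::-1]; o.append(cv2.resize(c,None,fx=5,fy=5,interpolation=cv2.INTER_CUBIC))
cv2.imwrite("pics/g2.png",np.hstack(o))
E
```

```text
6.55 [ 0.52884226 -0.0757818   0.15327914] [-0.002 -0.005 -0.     0.002 -0.002 -0.001  0.002] [ 0.44686935  0.75266426 -2.0992645 ] [-0.02393914 -0.06012193  0.0545799 ] 78.41951966285706
[ 0.52853823 -0.07502815  0.1435    ] (array([-0.1, -0.8,  9.8]), array([ 0.0005, -0.0004, -0.0005]))
```

View pics/g2.png

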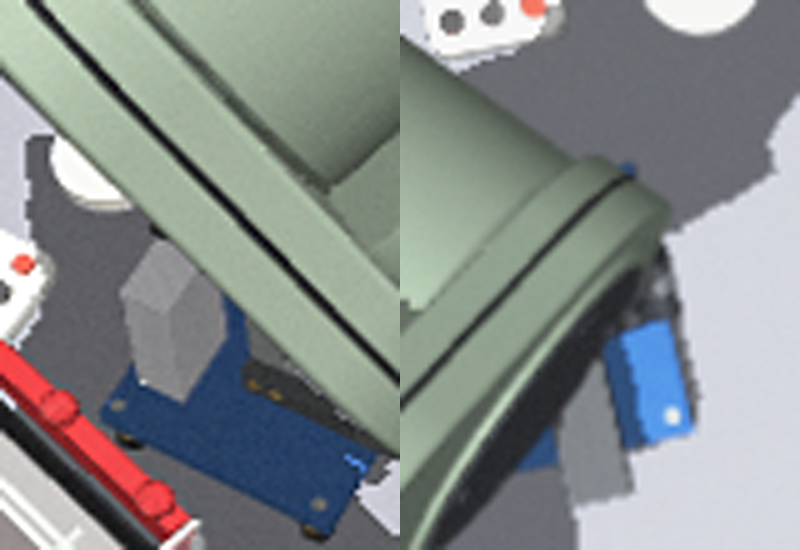

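The square hangs above the bed, clear of the stop. In the scene half the lower heel corner is at about (243,385); in the top half the toe corners are at (575,503) and (633,490). I'll compare these with the prediction.

```bash
python3 - <<'E'
from fit import *
h=world([.5704,-.0652,.2306,0],[(-30,-1,0)])[0]
p=[h[0],h[1],.2306,.0598]
S=proj(grab_frame("scene"),world(p,[(0,14,0),(0,14,18)])); T=proj(grab_frame("top"),world(p,[(-85,14,18),(-85,-14,18)]))
print((S-[170,145]+.5)*5-.5); print((T-[180,120]+.5)*5-.5+[400,0])
E
```

```text
[[244.9228695  387.60582631]
 [242.7142474  369.64214369]]
[[568.89180689 504.97358094]
 [631.09337377 490.81838204]]
```

Request:
servo_tool(steps=[[-1,0,-1,10,0,0,0],[-1,0,-1,20,0,0,0],[-1,0,-1,26,0,0,0],[-1,0,-1,27,0,0,0],[-1,0,-1,27,0,0,0],[-1,0,-1,27,0,0,0]])

```text
time: 7.5
tcp_pos: [0.5285, -0.0742, 0.126]
ee_rot: [3.121, 0.362, 0.001]
ft_force: [-0.6, 0.4, -2.3]
grip_width: 0.083
gripper_force: 78.4
```

Request:
servo_tool(steps=[[-1,0,0,1,0,0,0],[-1,0,0,1.5,0,0,0],[-1,0,0,2,0,0,0],[-1,0,0,2,0,0,0]])

```text
time: 8.0
tcp_pos: [0.5284, -0.0742, 0.1238]
ee_rot: [3.121, 0.362, -0.0]
ft_force: [-0.3, -0.3, -3.5]
grip_width: 0.079
gripper_force: 78.4
```

Request:
servo_tool(steps=[[-1,0,0,0.5,0,0,0],[-1,0,0,1,0,0,0],[-1,0,0,1,0,0,0]])

```text
time: 8.38
tcp_pos: [0.5288, -0.0742, 0.1231]
ee_rot: [3.12, 0.362, 0.001]
ft_force: [0.4, 1.1, 4.3]
grip_width: 0.084
gripper_force: 79.3
```

Request:
servo_tool(steps=[[-1,3,0,-1.5,0,0,0],[-1,9,0,-1.5,0,0,0],[-1,16,0,-1.5,0,0,0],[-1,22,0,-1.5,0,0,0],[-1,25,0,-1.5,0,0,0],[-1,25,0,-1.5,0,0,0]])

```text
time: 9.12
tcp_pos: [0.5528, -0.0685, 0.1242]
ee_rot: [3.121, 0.362, -0.0]
ft_force: [0.1, 0.2, -2.5]
grip_width: 0.083
gripper_force: 78.5
```

Request:
servo_tool(steps=[[-1,1,0,0,0,0,0],[-1,2,0,0,0,0,0],[-1,2,0,0,0,0,0]])

```text
time: 9.5
tcp_pos: [0.5547, -0.068, 0.1243]
ee_rot: [3.121, 0.362, -0.0]
ft_force: [-0.0, -0.2, -2.8]
grip_width: 0.087
gripper_force: 78.5
```

Request:
servo_tool(steps=[[-1,0.6,0,0,0,0,0],[-1,1.2,0,0,0,0,0],[-1,1.2,0,0,0,0,0]])

```text
time: 9.88
tcp_pos: [0.5559, -0.0677, 0.1243]
ee_rot: [3.121, 0.362, -0.0]
ft_force: [-0.1, -0.8, -2.1]
grip_width: 0.08
gripper_force: 78.5
```

Request:
servo_tool(steps=[[-1,0.6,0,0,0,0,0],[-1,1.2,0,0,0,0,0],[-1,1.2,0,0,0,0,0]])

```text
time: 10.25
tcp_pos: [0.5571, -0.0675, 0.1243]
ee_rot: [3.121, 0.362, -0.0]
ft_force: [0.2, 0.4, -1.1]
grip_width: 0.081
gripper_force: 78.5
```

Request:
servo_tool(steps=[[-1,0.5,0,0,0,0,0],[-1,1,0,0,0,0,0],[-1,1,0,0,0,0,0]])

```text
time: 10.62
tcp_pos: [0.558, -0.0672, 0.1243]
ee_rot: [3.121, 0.362, -0.0]
ft_force: [-0.4, -0.6, -2.0]
grip_width: 0.083
gripper_force: 78.5
```

Request:
servo_tool(steps=[[-1,0.5,0,0,0,0,0],[-1,1,0,0,0,0,0],[-1,1,0,0,0,0,0]])

```text
time: 11.0
tcp_pos: [0.5587, -0.0671, 0.1243]
ee_rot: [3.121, 0.362, -0.001]
ft_force: [-2.4, -0.7, 0.0]
grip_width: 0.086
gripper_force: 78.7
```

Request:
servo_tool(steps=[[-1,0,0,0.6,0,0,0],[-1,0,0,1.2,0,0,0],[-1,0,0,1.2,0,0,0]])

```text
time: 11.38
tcp_pos: [0.5588, -0.0671, 0.1232]
ee_rot: [3.121, 0.361, -0.0]
ft_force: [-5.4, -0.9, 3.0]
grip_width: 0.083
gripper_force: 79.1
```

Request:
servo_tool(steps=[[-1,0.5,0,0,0,0,0],[-1,0.5,0,0,0,0,0]])

```text
time: 11.62
tcp_pos: [0.5589, -0.0671, 0.1232]
ee_rot: [-3.121, -0.361, 0.002]
ft_force: [-8.1, -1.4, 4.9]
grip_width: 0.093
gripper_force: 79.4
```

```bash
python3 - <<'E'
from mv import *
s=get_state(); print(s["time"],s["tcp_pos"],s["dq"].round(3),s["ft_force"],s["wrist_torque"],R.from_rotvec(s["ee_rot"]).as_matrix().round(4))
E
```

```text
11.625 [ 0.55886621 -0.06711475  0.12317731] [ 0.001  0.001  0.001  0.001  0.    -0.001  0.002] [-8.0782726  -1.41504279  4.92845754] [-0.26726276  2.03646667  0.05816061] [[ 9.736e-01  2.285e-01 -1.200e-03]
 [ 2.285e-01 -9.736e-01 -1.000e-04]
 [-1.200e-03 -2.000e-04 -1.000e+00]]
```

Request:
servo_tool(steps=[[-1,0.2,0,0.5,0,0,0],[-1,0.2,0,0.5,0,0,0],[-1,0.2,0,0.5,0,0,0]])

```text
time: 12.0
tcp_pos: [0.5589, -0.0671, 0.1231]
ee_rot: [-3.121, -0.361, 0.002]
ft_force: [-12.9, -0.1, 14.4]
grip_width: 0.083
gripper_force: 80.7
```

```bash
python3 - <<'E'
from plant import *
import cv2,numpy as np
o=[]
for n,(x,y) in(("scene",(180,165)),("top",(190,135))):
    c=grab_frame(n)["color"][y:y+85,x:x+57,::-1]; o.append(cv2.resize(c,None,fx=7,fy=7,interpolation=cv2.INTER_CUBIC))
cv2.imwrite("pics/g3.png",np.hstack(o)); print(get_state())
E
```

```text
{'time': 12.1, 'joints': array([-0.20653775,  0.86200329,  0.5521695 ,  1.63687737, -0.57991207,
        0.81322733, -0.7420817 ]), 'dq': array([-9.56327743e-04, -6.16625293e-04, -1.01673421e-03,  8.54012473e-04,
        5.84770200e-05, -6.27125632e-04, -1.84024453e-03]), 'effort': array([-1.16284166e+00, -8.34409475e+01,  1.09521765e+01, -2.13451821e+01,
       -1.70469470e+00, -3.08480859e+00, -1.48195628e-02]), 'tcp_pos': array([ 0.5588987 , -0.06710505,  0.12311207]), 'ee_rot': array([-3.12054806e+00, -3.61083363e-01,  1.82600364e-03]), 'ft_force': array([-12.81275363,  -0.32228768,  14.77336654]), 'wrist_torque': array([-0.14948961,  2.8505534 , -0.02361009]), 'gripper_force': 80.68618655204773, 'grip_width': 0.08232559642759636}
```

View pics/g3.png

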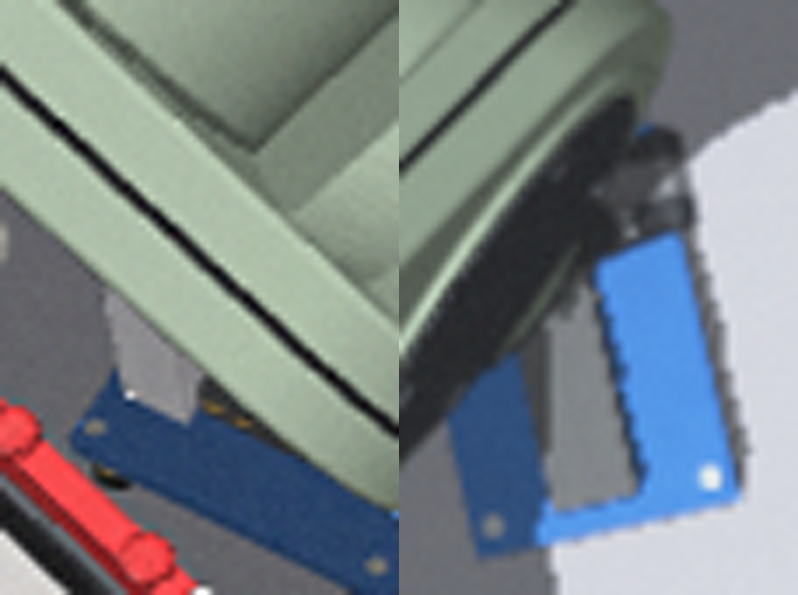

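The foot sits flat on the bed with its back end against the stop. The toe edge, (553,512) to (643,490), runs parallel to the bed edge and close to its middle. TCP height rose exactly 30.0 mm from the table grasp, so the square is upright. I'll ease the down force a little.

Request:
servo_tool(steps=[[-1,0,0,-0.2,0,0,0],[-1,0,0,-0.2,0,0,0],[-1,0,0,-0.2,0,0,0],[-1,0,0,-0.2,0,0,0],[-1,0,0,-0.2,0,0,0],[-1,0,0,-0.2,0,0,0]])

```text
time: 12.85
tcp_pos: [0.5589, -0.0671, 0.1231]
ee_rot: [-3.121, -0.361, 0.002]
ft_force: [-11.4, -0.9, 11.1]
grip_width: 0.085
gripper_force: 80.1
```

Request:
servo_tool(steps=[[-1,0,0,0,0,0,0],[-1,0,0,0,0,0,0],[-1,0,0,0,0,0,0],[-1,0,0,0,0,0,0],[-1,0,0,0,0,0,0],[-1,0,0,0,0,0,0]])

```text
time: 13.6
tcp_pos: [0.5589, -0.0671, 0.1231]
ee_rot: [-3.121, -0.361, 0.002]
ft_force: [-10.8, -0.8, 11.2]
grip_width: 0.085
gripper_force: 80.1
```

Forces are steady at about 13 N on the bed and 11 N on the stop, so I'm handing in.

```bash
python3 -c "
from plant import *
print(job_done())"
```

```text
the job is handed in; nothing more can be done
None
```

The job is handed in with the try square still gripped and seated in the corner between platform and end stop, pressing about 13 N on the bed and 11 N on the stop at 13.6 s; no verdict came back.

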